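# Bonding test of a mixer base plate with a spring-tipped test pen

### The arm

A 7-joint arm with a two-finger parallel gripper is mounted at the origin on the work surface. World frame = base frame: x ahead of the robot, y to its left, z up, the work surface at z = 0. Lengths are in m, angles in rad, forces in N, time in s.
With the tool pointing down it reaches from about 0.4 to 0.85 m from the base axis. Payload 10.4 kg.
Tool frame: the origin (TCP) lies on the centre line of the jaws, within the pads' length; the fingertips stand r.finger_overhang ahead of it and the grasp point (between the pads) lies 5 mm behind it (r.finger_overhang is the distance from the TCP to the fingertips, in m); z points along the fingers, y is the line along which they close (so a half turn about z gives the same grasp; the last joint's range is limited). The gripper opens to 87 mm and grips with 3 to 60 N. Pads are 19 mm wide; open, the fingers measure 117 mm over their backs; the gripper's body (75 mm by 190 mm) begins 51 mm behind the grasp point.
Start: joints at [1.195, 0.332, -0.065, 1.46, 0.022, 1.35, -0.088], TCP at [0.216, -0.587, 0.237] pointing down, gripper open.
Joint ranges: [-2.6, 2.6], [-0.5, 2.12], [-1.47, 1.34], [0.16, 2.42], [-1.27, 4.41], [0.06, 2.06], [-2.6, 2.6]. Speed limits (rad/s): [2.22, 2.22, 2.79, 2.79, 3.14, 3.14, 3.14].

### API

Orientations are given as a unit quaternion [x, y, z, w].
In Python, from bench import read_state, viewer, r gives the robot as it stands.
- The arm moves only by the tool carry_out, never from a script. Its argument "moves" is a list of rows, each a list of 6 numbers: the shift along the tool's x, y, z in units of 40 mm (1.0 is 40 mm), then the turn, a rotation vector about the tool's x, y, z in units of 8 degrees (1.0 is 8 degrees). A call has 1 to 20 rows; each row shifts and turns the commanded pose from where the row before left it, along the tool's axes as they then stand; what a row does not reach is not made up. A row lasts 1/8 s, in which the tool goes at most 62.5 mm and 10.7 degrees, less where a joint would pass 70% of its speed; a pose out of reach is approached as far as the arm can. A call is refused whole if a number of a shift passes 1 or a number of a turn 1, either way. A call with a gripper value outside its range is refused whole. "fingers" is the finger opening in mm, from 0 to 87, set as the call begins (left out, the last holds). The fingers move at their own pace and stop on an object; "force" is the grip in N (left out, the last holds). Time passes only in rows, so rows that do not move let the fingers close. It gives the time, the measured TCP pose, the force, the opening and the grip force at its end, in the units of the state.
- read_state(): the state, without advancing time (a new reading comes with each control period).
- viewer.camera(name): name is "scene" or "top" or "wrist"; returns a dict with "pixels" (420x560x3 uint8, red, green, blue), "range_z" (420x560 float32, m along the optical axis (not along the pixel's ray), 0 where there is no reading), "fx", "fy", "cx", "cy" (pixels), "xyz" and "orientation" of the camera in the world. Camera axes: x right, y down, z forward; pixel columns grow to the right and rows downward; lengths in m; the calibration is good to about 2 mm. The wrist camera is an equidistant fisheye: a pixel r from the principal point sees the ray r / f radians off the axis. A picture is of the moment at which its call begins.
- r.close_job(): hands the job in; it is judged then, once.
The state is a dict: "time": time; "joint_positions": joint angles; "joint_vel": joint speeds; "joint_torque": joint torques, N m; "ee_pos": TCP position; "eef_rot": TCP orientation; "ft_force": force on the tool from outside, world axes, zero at the start; "torque": the same for the moment, N m; "width": finger opening in m; "grip_force": force on a finger pad.
Only numpy, scipy, OpenCV 4.12 (cv2) and the standard library are available. Lean on these libraries where they do the work, as an engineer would, in place of code of your own. Each camera call takes 0.05 s, during which the arm holds its last target. There are 200 camera calls.

### The job

Take just the top base plate off the stack and lay it flat in the blue test cradle, down between the raised ends and either way round, and let go of it. Then lift the orange test pen out of its stand and, keeping it upright, set its tip on the brass contact of the plate in the cradle and press lightly, so that the spring tip is partly pushed in but does not bottom out. Finish while still holding the pen pressed there (do not put it down or let go), and leave the other plates in their stack and the other things on the bench where they are.

Things in the scene. Friction and masses are not known exactly. Their poses are not given: they have to be found in the camera images.
- plate_top: Top one of three equal aluminium base plates stacked on a black rubber mat. A slab 120 (x) x 50 (y) x 12 mm thick, 105 to 210 g. Origin at the centre of its underside, z up. At the start its top is 42 mm above the bench. On its upper face, 38 mm from the centre towards +x, is its brass contact, a flush disc 16 mm across in a red ring 26 mm across.
- plate_top_spot (a point): Centre of the brass contact on the upper face of plate_top (12 mm above the plate's underside).
- plate_mid: The second plate of the stack, right under plate_top, same size and look, within 2 mm and 0.03 rad of being in line with it. Loose; stays in the stack.
- plate_low: The lowest plate of the stack, same size and look, lying on the mat (6 mm thick). Loose; stays in the stack.
- cradle: Fixed test cradle: black base 160 (x) x 90 (y) x 12 mm, on it a blue bed 34 mm wide whose top is 30 mm above the bench. Origin at the centre of the underside. The plate lies flat on the bed, length along the cradle's x, so its top is 42 mm above the bench. Blue end walls and corner pieces stand 7 mm above the bed.
- cradle_bed (a point): Centre of the top of the cradle's bed; the plate's underside is centred here. The raised pieces leave 4 mm free all round the plate: inner faces of the end walls at x = +-64 mm, of the corner pieces at y = +-29 mm (only for |x| 46 to 64 mm, 8 mm thick); the middle of the long sides is open for the fingers.
- stand: Fixed grey pen stand, block 75 x 75 x 65 mm high with a vertical 20 mm through hole, in which the pen's nose has 2 mm of play each way. Origin at the centre of its underside. The pen must be lifted by more than 60 mm to clear it.
- pen: Cordless test pen, round, 70 to 140 g, upright in the stand. Origin on its axis under its black flange (32 mm across, 5 mm thick), which rests on the stand's top; z up along the pen. Above the flange a round orange grip 24 mm across up to z = 70 mm. Below: a 16 mm nose to z = -42 mm, then a 6 mm steel spring tip ending at z = -60 mm.
- tip_point (a point): The end of the pen's spring tip, on the pen's axis, 60 mm below the pen's origin when the spring is out.
- pen_tip (a joint): How far the spring tip is pushed into the pen (m): 0 fully out, 0.012 bottomed out. It begins to give at about 1 N and needs 0.35 N more per mm, so about 5 N at the bottom; past that the pen is rigid.
- mug: Red mug, 80 mm across, 85 mm high, upright, bystander. Origin under its centre.
- tumbler: Drinking glass, 72 mm across, 100 mm high, upright, bystander. Origin under its centre.
- multimeter: Yellow multimeter lying flat, 180 (x) x 90 x 36 mm, bystander. Origin under its centre.
- jar: Amber glass jar with a steel lid, 64 mm across, 85 mm high, bystander. Origin under its centre.
- screwdriver: Screwdriver with a green handle, lying on the bench, bystander; its x runs along it, handle to -x.
Not all that is in view belongs to the job. What is shaped like the pen but pink or white is not meant.

How it is judged:
By the outcome, as a careful person would: the job done as asked, in the order asked, and still so for the second after the job is handed in, while the arm keeps its last pose, push and grip.
It also fails if it takes over 58 s, if anything falls off the work surface, if the arm or the gripper's body presses on something with over 40 N, if the wrist force passes 120 N, or if a joint passes its speed limit or range.

## Working session

There is one attempt and no reset: what is moved stays moved. The work goes in short steps, Python scripts to look and compute and a tool call to move; the robot and the scene stay as the last step left them, time stands still between calls to the robot, and variables do not carry over. Pictures are saved under pics/ and viewed, at most 10 in all, crops included, and the job is handed in when it is done.

Besides the shell and the picture viewer there is one more tool, called after ">>>" as name(argument=value, ...) on one line, values as JSON. carry_out: Moves the arm, as the interface text tells. Its arguments: {"type":"object","properties":{"moves":{"type":"array","items":{"type":"array","items":{"type":"number"}}},"fingers":{"type":"number"},"force":{"type":"number"}},"required":["moves"]}

```bash
mkdir -p pics; cat > h.py <<'E'
import numpy as np, cv2
from bench import read_state, viewer, r
from scipy.spatial.transform import Rotation as R
def pts(c):
    h,w=c["range_z"].shape; u,v=np.meshgrid(np.arange(w),np.arange(h)); z=c["range_z"]
    P=np.stack([(u-c["cx"])/c["fx"]*z,(v-c["cy"])/c["fy"]*z,z],-1)
    return P@R.from_quat(c["orientation"]).as_matrix().T+np.array(c["xyz"])
def save(c,n): cv2.imwrite(f"pics/{n}.png",c["pixels"][...,::-1])
E
python3 - <<'E'
from h import *
for n in("top","scene"):
    c=viewer.camera(n); save(c,n); np.savez(n,P=pts(c),px=c["pixels"]); print(n,c["xyz"],c["orientation"],c["fx"])
s=read_state(); print(s["time"],s["ee_pos"],s["eef_rot"],r.finger_overhang,R.from_quat(s["eef_rot"]).as_matrix().round(3))
E
```

```text
top [0.18833303 0.02419069 1.83529612] [-0.66735852  0.73645891 -0.07994393  0.0766149 ] 542.3337269464447
scene [1.48932175 0.61595053 0.88370255] [ 0.43550608  0.77821646 -0.3986366  -0.21401509] 429.2603527212263
0.1 [ 0.21586003 -0.58617778  0.23582582] [ 9.84478113e-01  1.75506153e-01 -1.32779859e-04 -6.46111590e-04] 0.014 [[ 0.938  0.346 -0.   ]
 [ 0.346 -0.938  0.001]
 [-0.    -0.001 -1.   ]]
```

View pics/top.png

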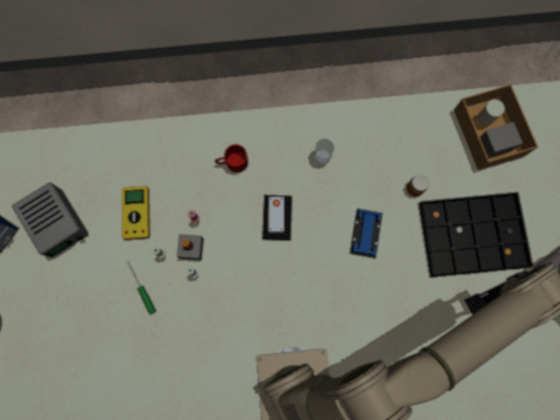

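View pics/scene.png

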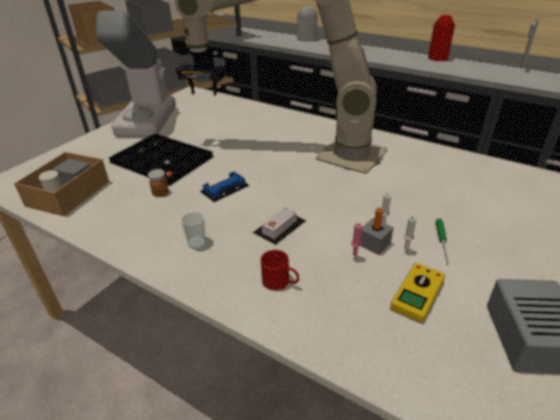

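The top view shows the stack at (277,217), the blue cradle at (367,233), and the grey stand with the orange pen at (188,245). The pen-like candidates are orange (187,244), pink (194,217), and white (159,254) and (192,273). Only the orange one is in the grey stand, so it fits the description. I'll confirm it in a crop and measure.

```bash
python3 - <<'E'
from h import *
d=np.load("top.npz");P,px=d["P"],d["px"].astype(int)
hsv=cv2.cvtColor(d["px"],cv2.COLOR_RGB2HSV)
v,u=np.mgrid[0:420,0:560]
def box(a,b,c,e): return (u>=a)&(u<=b)&(v>=c)&(v<=e)
def rect(n,m):
    q=P[m][:,:2]; rc=cv2.minAreaRect((q*1000).astype(np.float32)); print(n,m.sum(),rc,"zmed",np.median(P[m][:,2]).round(4),"mean",q.mean(0).round(4))
b=box(255,300,190,245); rect("plate",b&(P[...,2]>.034)&(P[...,2]<.055))
H,S,V=[hsv[...,i] for i in range(3)]
rect("ring",b&((H<12)|(H>170))&(S>120))
b=box(345,390,200,262); rect("cradle blue",b&(H>95)&(H<130)&(S>120)); rect("cradle all",b&(P[...,2]>.006)&(P[...,2]<.06))
rect("bed",b&(P[...,2]>.026)&(P[...,2]<.0335))
b=box(172,208,230,264); rect("stand",b&(P[...,2]>.055)&(P[...,2]<.0685)); rect("pen",b&(P[...,2]>.12))
rect("orange",b&(H<20)&(S>150))
for n,bb in(("pink",box(185,203,207,229)),("w1",box(150,168,245,263)),("w2",box(183,202,265,282)),("mug",box(210,255,140,175)),("jar",box(405,432,172,198))): rect(n,bb&(P[...,2]>.05))
s=np.load("scene.npz")["px"]
a=cv2.resize(d["px"][190:290,140:400],None,fx=3,fy=3,interpolation=2);b=cv2.resize(s[180:270,200:460],(780,270),interpolation=2)
cv2.imwrite("pics/crop.png",np.vstack([a,b])[...,::-1])
E
```

```text
plate 509 ((571.2415771484375, 4.806987762451172), (47.762107849121094, 119.37965393066406), 84.56591033935547) zmed 0.043 mean [0.5711 0.0049]
ring 10 ((609.7766723632812, 1.1065144538879395), (13.584335327148438, 17.97803497314453), 84.48838806152344) zmed 0.0431 mean [0.6094 0.0008]
cradle blue 642 ((346.06890869140625, -182.54205322265625), (121.2922134399414, 505.7315979003906), 50.8302116394043) zmed 0.0308 mean [ 0.4786 -0.2905]
cradle all 1365 ((489.4752197265625, -301.69122314453125), (155.00413513183594, 217.1514434814453), 82.7328872680664) zmed 0.0174 mean [ 0.4815 -0.2951]
bed 268 ((482.44183349609375, -295.8985595703125), (75.74188995361328, 144.773193359375), 73.7266845703125) zmed 0.03 mean [ 0.4854 -0.2966]
stand 321 ((488.7626953125, 300.342529296875), (76.51361083984375, 76.5792236328125), 79.50470733642578) zmed 0.064 mean [0.4873 0.2989]
pen 54 ((339.3473205566406, 171.18075561523438), (420.88531494140625, 22.384605407714844), 41.181941986083984) zmed 0.1347 mean [0.4602 0.2748]
orange 56 ((486.3860778808594, 301.67333984375), (22.973426818847656, 20.699501037597656), 43.770259857177734) zmed 0.1308 mean [0.4841 0.2991]
pink 101 ((580.1072387695312, 275.67535400390625), (25.800127029418945, 30.339656829833984), 15.735794067382812) zmed 0.1091 mean [0.578  0.2734]
w1 107 ((340.19586181640625, 210.47183227539062), (479.7146301269531, 30.427017211914062), 54.4411506652832) zmed 0.1122 mean [0.4681 0.3892]
w2 99 ((291.7516784667969, 167.34722900390625), (351.9200439453125, 30.151662826538086), 49.258026123046875) zmed 0.1224 mean [0.3897 0.2805]
mug 256 ((508.068603515625, 59.78003692626953), (633.7175903320312, 111.318359375), 16.31426239013672) zmed 0.0772 mean [0.7598 0.1251]
jar 305 ((421.248046875, -237.7032470703125), (61.63602828979492, 700.198974609375), 38.97037887573242) zmed 0.0827 mean [ 0.618  -0.4803]
```

View pics/crop.png

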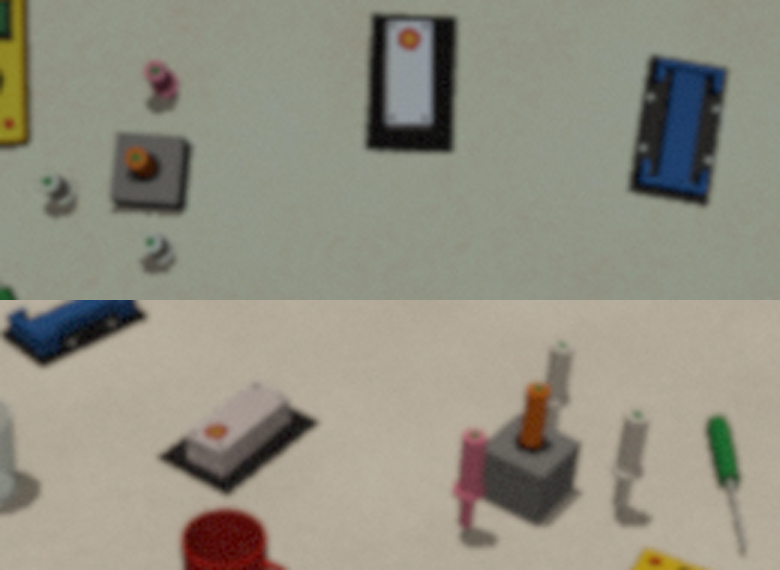

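The crop shows the orange pen standing in the grey stand (crop 140,160), and the pink and white ones are outside it. The stack has its contact toward +x, and the cradle is empty. Next I'll refine the cradle's pose.

```bash
python3 - <<'E'
from h import *
d=np.load("top.npz");P=d["P"]
H,S,V=cv2.split(cv2.cvtColor(d["px"],cv2.COLOR_RGB2HSV))
v,u=np.mgrid[0:420,0:560]
def box(a,b,c,e): return (u>=a)&(u<=b)&(v>=c)&(v<=e)&(P[...,2]<.3)
def rect(n,m):
    q=P[m][:,:2]; print(n,m.sum(),np.array(cv2.minAreaRect((q*1000).astype(np.float32))[0]).round(1),cv2.minAreaRect((q*1000).astype(np.float32))[1:],"z",np.median(P[m][:,2]).round(4),"mean",q.mean(0).round(4))
b=box(345,390,200,262)
rect("blue",b&(H>95)&(H<130)&(S>120)&(P[...,2]>.022)); rect("all",b&(P[...,2]>.006)&((V<70)|(S>120)))
b=box(172,208,230,264);rect("pen",b&(P[...,2]>.11)); rect("orangetop",b&(H<20)&(S>150)&(P[...,2]>.125))
c=viewer.camera("wrist");print(c["xyz"],c["orientation"],c["fx"],c["cx"],c["cy"])
s=read_state();M=R.from_quat(s["eef_rot"]).as_matrix();print(M.T@(c["xyz"]-s["ee_pos"]))
print((M.T@R.from_quat(c["orientation"]).as_matrix()).round(3))
E
```

```text
blue 540 [ 482.  -293.8] ((72.33018493652344, 144.6033935546875), 73.59626770019531) z 0.032 mean [ 0.4797 -0.294 ]
all 1035 [ 479.5 -292.4] ((85.21885681152344, 152.67103576660156), 74.16954803466797) z 0.024 mean [ 0.479 -0.291]
pen 55 [488.7 300.8] ((23.136137008666992, 21.896089553833008), 60.931556701660156) z 0.1339 mean [0.4872 0.2999]
orangetop 31 [487.3 301.2] ((22.448444366455078, 17.93746566772461), 59.8854866027832) z 0.1351 mean [0.4863 0.3002]
[ 0.28303557 -0.56104782  0.38346156] [ 0.81320687 -0.56682138 -0.07623872  0.10768365] 325.19226210127806 272.1733712459236 207.61249514476714
[ 0.07175188 -0.00059745 -0.14750214]
[[ 0.    -0.965 -0.262]
 [ 1.     0.001 -0.001]
 [ 0.001 -0.262  0.965]]
```

>>> carry_out(moves=[[0,0,0,0,0,0.8],[0,0,0,0,0,0.8],[0,0,0,0,0,0.8],[0,0,0,0,0,0.8],[0.4,-0.86,0,0,0,0],[0.4,-0.86,0,0,0,0],[0.4,-0.86,0,0,0,0],[0.4,-0.86,0,0,0,0],[0.4,-0.86,0,0,0,0],[0.4,-0.86,0,0,0,0],[0.4,-0.86,0,0,0,0],[0.4,-0.86,0,0,0,0],[0.4,-0.86,0,0,0,0],[0.4,-0.86,0,0,0,0],[0.4,-0.86,0,0,0,0],[0.4,-0.86,0,0,0,0],[0.4,-0.86,0,0,0,0],[0.4,-0.86,0,0,0,0]], fingers=80, force=30)

```text
time: 2.4
ee_pos: [0.4845, -0.127, 0.2364]
eef_rot: [0.999, -0.047, -0.0, 0.0]
ft_force: [0.2, -0.3, 0.1]
width: 0.0801
grip_force: 0.0
```

>>> carry_out(moves=[[0.6,-0.8,0.6,0,0,0],[0.6,-0.8,0.6,0,0,0],[0.6,-0.8,0.6,0,0,0],[0,0,0,0,0,0],[0,0,0,0,0,0]])

```text
time: 3.02
ee_pos: [0.5647, -0.0397, 0.1645]
eef_rot: [0.999, -0.047, -0.0, 0.0]
ft_force: [0.1, -0.5, -0.1]
width: 0.0802
grip_force: 0.0
```

```bash
cat >> h.py <<'E'
def wpix(c,u,v,z):
    "fisheye pixels -> world points on plane z"
    a=np.stack([np.asarray(u,float)-c["cx"],np.asarray(v,float)-c["cy"]],-1); rr=np.linalg.norm(a,axis=-1,keepdims=True); t=rr/c["fx"]
    d=np.concatenate([a/np.maximum(rr,1e-9)*np.sin(t),np.cos(t)],-1)@R.from_quat(c["orientation"]).as_matrix().T
    o=np.array(c["xyz"]); return o+d*((z-o[2])/d[...,2])[...,None]
def off(x,y,z,s=None):
    "world target -> tool-axis shift in units"
    s=s or read_state(); M=R.from_quat(s["eef_rot"]).as_matrix(); print("tcp",np.round(s["ee_pos"],4),"yaw",np.degrees(np.arctan2(M[1,0],M[0,0])).round(2),"tilt",M[:2,2].round(4),"t",s["time"],"F",np.round(s["ft_force"],2),"w",s["width"],s["grip_force"])
    print("shift units",(M.T@(np.array([x,y,z])-s["ee_pos"])/.04).round(3))
def rectw(c,m,z):
    cn=max(cv2.findContours(m.astype(np.uint8),0,1)[0],key=cv2.contourArea).reshape(-1,2)
    W=wpix(c,cn[:,0],cn[:,1],z)[:,:2]; return cv2.minAreaRect((W*1000).astype(np.float32))
E
python3 - <<'E'
from h import *
c=viewer.camera("wrist");save(c,"w1");np.savez("w1",**c)
off(.571,.005,.047)
E
```

```text
tcp [ 0.5647 -0.0403  0.1649] yaw -5.46 tilt [ 0.0003 -0.0007] t 3.075 F [-1.01 -0.9  -0.64] w 0.0796926824819637 0.0
shift units [ 0.047 -1.144  2.947]
```

View pics/w1.png

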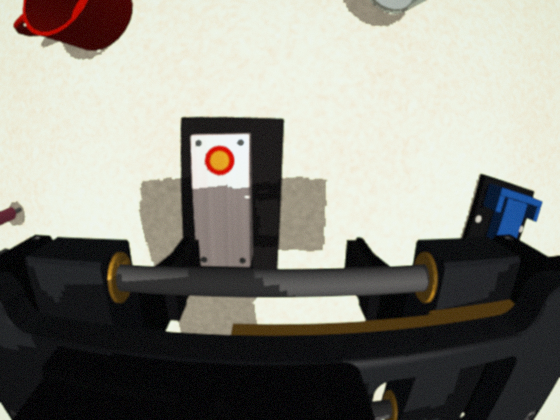

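The wrist view shows the plate at columns 191–251, with its ring at (219,160) and top edge at row 134. The gripper is about 45 mm off in y, as I expected.

```bash
python3 - <<'E'
from h import *
c=dict(np.load("w1.npz"));px=c["pixels"].astype(np.uint8)
H,S,V=cv2.split(cv2.cvtColor(px,cv2.COLOR_RGB2HSV))
m=((H<25)|(H>165))&(S>150)&(V>120);m[:100]=0;m[220:]=0;m[:,:180]=0;m[:,260:]=0
v,u=np.nonzero(m);print(u.mean(),v.mean(),m.sum());ring=wpix(c,u.mean(),v.mean(),.042);print("ring",ring)
g=V.astype(int)
for row in(145,175,200,225):
    r_=V[row,170:270].astype(float);d=np.diff(r_);a=170+d[:45].argmax()+.5;b=170+45+d[45:].argmin()+.5
    A=wpix(c,[a,b],[row,row],.042);print(row,a,b,A[:,:2].round(4).tolist(),A.mean(0)[:2].round(4),np.linalg.norm(A[1]-A[0]))
for col in(205,235):
    d=np.diff(V[110:150,col].astype(float));print("top",wpix(c,col,110+d.argmax()+.5,.042))
E
```

```text
219.31446540880503 159.9559748427673 636
ring [0.60838439 0.00156381 0.042     ]
145 190.5 249.5 [[0.6239, 0.0248], [0.6182, -0.0251]] [ 6.211e-01 -2.000e-04] 0.05021861234961014
175 191.5 249.5 [[0.5982, 0.0274], [0.593, -0.0224]] [0.5956 0.0025] 0.05012054043783619
200 192.5 251.5 [[0.5763, 0.0298], [0.5713, -0.0218]] [0.5738 0.004 ] 0.051832729040208504
225 194.5 249.5 [[0.5534, 0.0317], [0.549, -0.0175]] [0.5512 0.0071] 0.0493928737171898
top [0.63202573 0.01107215 0.042     ]
top [ 0.62903531 -0.01411938  0.042     ]
```

>>> carry_out(moves=[[0.05,-0.57,0,0,0,0],[0,-0.57,0,0,0,0],[0,0,0.7,0,0,0],[0,0,0.7,0,0,0],[0,0,0.6,0,0,0],[0,0,0.5,0,0,0],[0,0,0.2,0,0,0],[0,0,0,0,0,0],[0,0,0,0,0,0]])

```text
time: 4.2
ee_pos: [0.5718, 0.0059, 0.0575]
eef_rot: [0.999, -0.047, 0.001, 0.0]
ft_force: [0.3, 0.2, -0.1]
width: 0.0802
grip_force: 0.0
```

```bash
python3 -c "
from h import *
off(.571,.005,.047)"
```

```text
tcp [0.5718 0.0059 0.0575] yaw -5.39 tilt [ 0.0015 -0.0001] t 4.2 F [ 0.3   0.21 -0.15] w 0.08015935778399666 0.0
shift units [-0.018  0.025  0.262]
```

>>> carry_out(moves=[[0,0.02,0.15,0,0,0],[0,0,0.1,0,0,0],[0,0,0,0,0,0],[0,0,0,0,0,0]])

```text
time: 4.7
ee_pos: [0.5711, 0.0052, 0.0466]
eef_rot: [0.999, -0.047, 0.0, 0.0]
ft_force: [-0.3, -0.5, -0.2]
width: 0.0798
grip_force: 0.0
```

>>> carry_out(moves=[[0,0,0,0,0,0],[0,0,0,0,0,0],[0,0,0,0,0,0],[0,0,0,0,0,0],[0,0,0,0,0,0]], fingers=30, force=25)

```text
time: 5.32
ee_pos: [0.5711, 0.0051, 0.0466]
eef_rot: [0.999, -0.047, 0.0, 0.0]
ft_force: [-0.2, -1.0, 1.0]
width: 0.0496
grip_force: 25.0
```

Gripped at width 49.6 mm. I'll lift slowly, then check with the wrist camera.

>>> carry_out(moves=[[0,0,-0.1,0,0,0],[0,0,-0.15,0,0,0],[0,0,-0.25,0,0,0],[0,0,-0.5,0,0,0],[0,0,-0.7,0,0,0],[0,0,-0.8,0,0,0],[0,0,-0.5,0,0,0],[0,0,0,0,0,0]])

```text
time: 6.32
ee_pos: [0.5722, 0.0053, 0.1692]
eef_rot: [0.999, -0.047, 0.002, 0.0]
ft_force: [-0.2, -0.5, -2.4]
width: 0.0498
grip_force: 25.0
```

```bash
python3 -c "
from h import *
a=viewer.camera('wrist')['pixels'];b=viewer.camera('top');P=pts(b);
cv2.imwrite('pics/lift.png',np.hstack([a[60:340,100:480],cv2.resize(b['pixels'][170:260,240:400],(400,280))])[...,::-1])
off(.481,-.293,.15)"
```

```text
tcp [0.5709 0.0051 0.1665] yaw -5.39 tilt [ 0.0001 -0.0003] t 6.425 F [ 1.    0.15 -1.63] w 0.049811465169524755 24.988400638103485
shift units [-1.538  7.631  0.415]
```

View pics/lift.png

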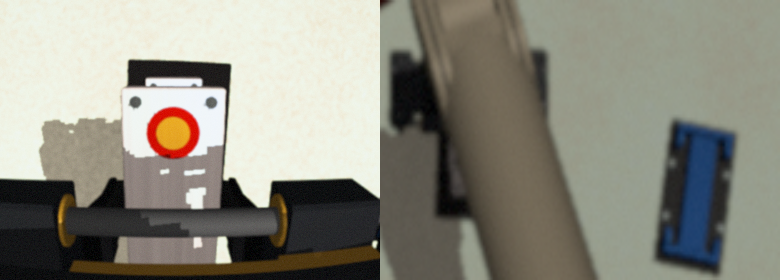

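The view shows that only the top plate was lifted. Its ring is at (173,132) and the next plate is visible below. I'll move to a spot short of the cradle to measure it from near.

>>> carry_out(moves=[[-0.47,0.79,0,0,0,0],[-0.47,0.79,0,0,0,0],[-0.47,0.79,0,0,0,0],[-0.47,0.79,0,0,0,0],[-0.47,0.79,0,0,0,0],[-0.47,0.79,0,0,0,0],[-0.47,0.79,0,0,0,0],[-0.47,0.79,0,0,0,0],[-0.47,0.79,0,0,0,0],[0,0,0,0,0,0.66],[0,0,0,0,0,0.66],[0,0,0,0,0,0],[0,0,0,0,0,0]])

```text
time: 8.05
ee_pos: [0.3757, -0.2619, 0.1661]
eef_rot: [0.99, -0.138, -0.0, -0.0]
ft_force: [0.2, 0.1, -1.2]
width: 0.0496
grip_force: 25.0
```

```bash
python3 - <<'E'
from h import *
c=viewer.camera("wrist");np.savez("w2",**c)
H,S,V=cv2.split(cv2.cvtColor(c["pixels"],cv2.COLOR_RGB2HSV))
off(.481,-.293,.049)
for n,m,z in(("blue37",(H>95)&(H<130)&(S>120)&(V>50),.037),("base",((V<75)|((H>95)&(H<130)&(S>120))),.012)):
    m[215:]=0; print(n,m.sum(),rectw(c,m,z))
im=c["pixels"].copy();save(c,"w2")
v,u=np.nonzero((H<25)&(S>150)&(V>120)|(H>165)&(S>150)&(V>120));print("ring",u.mean(),v.mean())
E
```

```text
tcp [ 0.3758 -0.2619  0.1662] yaw -15.83 tilt [-0.0005  0.0003] t 8.1 F [-0.49 -0.34 -1.16] w 0.04944986942739053 24.988396167755127
shift units [2.744 0.031 2.929]
blue37 7200 ((486.470458984375, -296.1768493652344), (75.1706771850586, 129.51495361328125), 74.48438262939453)
base 34893 ((418.53857421875, -585.8929443359375), (227.4619140625, 209.30245971679688), 0.05808680132031441)
ring 281.41102040816327 186.21795918367346
```

View pics/w2.png

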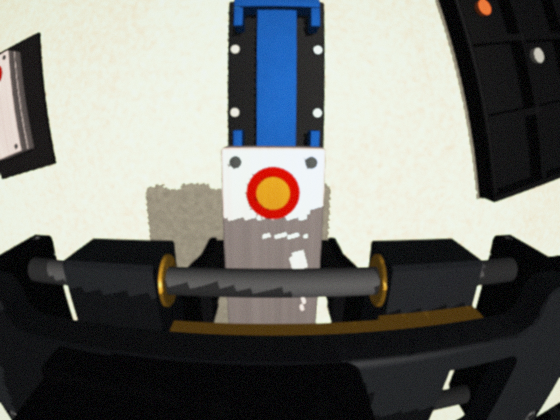

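The wrist view shows the bed at columns 257–296, four base screws near (235,49), (318,49), (235,113) and (318,113), and the far end wall inner edge near row 10. I'll locate the cradle centre from these.

```bash
python3 - <<'E'
from h import *
c=dict(np.load("w2.npz"));px=c["pixels"].astype(np.uint8)
H,S,V=cv2.split(cv2.cvtColor(px,cv2.COLOR_RGB2HSV));B=((H>95)&(H<130)&(S>120)&(V>50))
q=[]
for u0,v0 in((235,49),(318,49),(235,113),(318,113)):
    p=V[v0-7:v0+8,u0-6:u0+7]>140; v,u=np.nonzero(p); q.append((u.mean()+u0-6,v.mean()+v0-7))
q=np.array(q);print(q.round(1).tolist())
W=wpix(c,q[:,0],q[:,1],.013)[:,:2];print(W.round(4).tolist(),"centre",W.mean(0).round(4)); 
d=W[0]-W[2]+W[1]-W[3];print("yaw",np.degrees(np.arctan2(d[1],d[0])))
L=[]
for row in range(40,125,10):
    u=np.nonzero(B[row,240:312])[0]+240; A=wpix(c,[u.min()-.5,u.max()+.5],[row,row],.030)[:,:2]; L.append(A.mean(0)); w=np.linalg.norm(A[0]-A[1])
    print(row,u.min(),u.max(),A.mean(0).round(4),w.round(4))
L=np.array(L);f=np.polyfit(L[:,0],L[:,1],1);print("bed yaw",np.degrees(np.arctan(f[0])),"y at .481",np.polyval(f,.481))
for col in(240,313):
    k=np.nonzero(B[:146,col])[0];g=np.split(k,np.nonzero(np.diff(k)>5)[0]+1);print(col,[(a[0],a[-1]) for a in g])
    a,b=g[0][-1]+.5,g[-1][0]-.5;print(wpix(c,[col,col],[a,b],.037)[:,:2].round(4).tolist(),wpix(c,[col,col],[a,b],.037)[:,:2].mean(0).round(4))
# ring of held plate, z top relative to tcp: plate top .042 at tcp .0466
p=((H<25)|(H>165))&(S>150)&(V>120);p[:150]=0;p[230:]=0;p[:,:230]=0;p[:,320:]=0
v,u=np.nonzero(p);s=read_state();M=R.from_quat(s["eef_rot"]).as_matrix()
print("ring in tool mm",(M.T@(wpix(c,u.mean(),v.mean(),s["ee_pos"][2]-.0046)-s["ee_pos"])*1000).round(1))
E
```

```text
[[234.7, 48.7], [318.6, 49.3], [234.2, 111.9], [318.2, 112.6]]
[[0.5202, -0.2663], [0.4991, -0.3401], [0.4628, -0.2495], [0.4414, -0.3235]] centre [ 0.4809 -0.2948]
yaw -16.169596616319907
40 256 297 [ 0.5135 -0.3038] 0.0362
50 256 296 [ 0.5047 -0.3009] 0.0353
60 256 296 [ 0.4959 -0.2984] 0.0352
70 256 296 [ 0.4873 -0.296 ] 0.0352
80 256 296 [ 0.4787 -0.2935] 0.0352
90 256 296 [ 0.4702 -0.2911] 0.0352
100 256 296 [ 0.4617 -0.2887] 0.0352
110 256 296 [ 0.4533 -0.2864] 0.0353
120 256 296 [ 0.4449 -0.284 ] 0.0354
bed yaw -15.98352973363379 y at .481 -0.29425500768921986
240 [(np.int64(0), np.int64(26)), (np.int64(129), np.int64(145))]
[[0.5324, -0.277], [0.4463, -0.2527]] [ 0.4894 -0.2649]
313 [(np.int64(0), np.int64(27)), (np.int64(130), np.int64(145))]
[[0.515, -0.3363], [0.4288, -0.312]] [ 0.4719 -0.3241]
ring in tool mm [37.4 -0.6  4.6]
```

>>> carry_out(moves=[[0.7,0.03,0,0,0,0.03],[0.7,0.02,0,0,0,0],[0.7,0.02,0,0,0,0],[0.5,0,0,0,0,0],[0.17,0,0,0,0,0],[0,0,0.6,0,0,0],[0,0,0.7,0,0,0],[0,0,0.6,0,0,0],[0,0,0.4,0,0,0],[0,0,0.3,0,0,0],[0,0,0,0,0,0],[0,0,0,0,0,0]])

```text
time: 9.6
ee_pos: [0.4821, -0.2958, 0.0634]
eef_rot: [0.99, -0.141, 0.001, 0.0]
ft_force: [-0.5, 0.4, -1.6]
width: 0.0496
grip_force: 25.0
```

```bash
python3 -c "
from h import *
off(.4815,-.2946,.0468)"
```

```text
tcp [ 0.4821 -0.2958  0.0634] yaw -16.18 tilt [ 0.0011 -0.0007] t 9.6 F [-0.55  0.35 -1.57] w 0.049566942244334174 24.988346993923187
shift units [-0.023 -0.025  0.414]
```

>>> carry_out(moves=[[-0.01,-0.02,0.15,0,0,0],[0,0,0.12,0,0,0],[0,0,0.08,0,0,0],[0,0,0.05,0,0,0],[0,0,0,0,0,0],[0,0,0,0,0,0]])

```text
time: 10.35
ee_pos: [0.4815, -0.2947, 0.0466]
eef_rot: [0.99, -0.141, 0.0, 0.0]
ft_force: [-0.1, -1.0, -1.7]
width: 0.0495
grip_force: 25.0
```

>>> carry_out(moves=[[0,0,0.02,0,0,0],[0,0,0.02,0,0,0],[0,0,0,0,0,0]])

```text
time: 10.72
ee_pos: [0.4816, -0.2947, 0.0465]
eef_rot: [0.99, -0.141, 0.0, 0.0]
ft_force: [-7.5, 4.0, 15.9]
width: 0.05
grip_force: 25.0
```

>>> carry_out(moves=[[0,0,0,0,0,0],[0,0,0,0,0,0],[0,0,0,0,0,0],[0,0,-0.3,0,0,0],[0,0,-0.7,0,0,0],[0,0,-0.9,0,0,0],[0,0,-0.9,0,0,0],[0,0,0,0,0,0],[0,0,0,0,0,0]], fingers=66)

```text
time: 11.85
ee_pos: [0.4813, -0.2946, 0.157]
eef_rot: [0.99, -0.141, -0.0, 0.0]
ft_force: [-0.9, 0.3, -0.6]
width: 0.0654
grip_force: 0.0
```

```bash
python3 - <<'E'
from h import *
c=viewer.camera("wrist");np.savez("w3",**c);save(c,"w3")
H,S,V=cv2.split(cv2.cvtColor(c["pixels"],cv2.COLOR_RGB2HSV))
p=(((H<25)|(H>165))&(S>150)&(V>120)).astype(np.uint8);p[:,:180]=0;p[:,380:]=0;p[250:]=0
n,l,st,ce=cv2.connectedComponentsWithStats(p)
for i in range(1,n):
    if st[i,4]>100: print(st[i],ce[i],wpix(c,*ce[i],.042).round(4))
off(.4878,.3003,.25)
E
```

```text
[258 149  30  29 692] [272.3916185  163.01011561] [ 0.5175 -0.3045  0.042 ]
tcp [ 0.481  -0.2945  0.1563] yaw -16.18 tilt [-0.0009  0.0005] t 11.9 F [-0.5   0.11  0.11] w 0.06621703277181364 0.0
shift units [ -3.983 -14.328  -2.335]
```

View pics/w3.png

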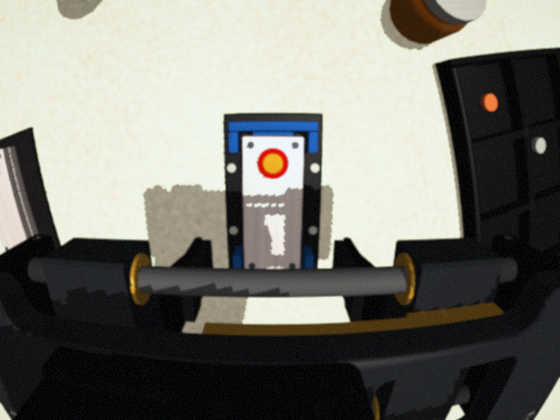

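The plate lies in the cradle between the walls. Its ring is at (272,163), which works out to world (0.5175, −0.3045), within 1 mm of the predicted spot. Now the pen.

>>> carry_out(moves=[[0,0,-0.9,0,0,0],[0,0,-0.9,0,0,0],[-0.34,-0.89,0,0,0,0],[-0.34,-0.89,0,0,0,0],[-0.34,-0.89,0,0,0,0],[-0.34,-0.89,0,0,0,0],[-0.34,-0.89,0,0,0,0],[-0.34,-0.89,0,0,0,0],[-0.34,-0.89,0,0,0,0],[-0.34,-0.89,0,0,0,0],[-0.34,-0.89,0,0,0,0],[-0.34,-0.89,0,0,0,0],[-0.34,-0.89,0,0,0,0],[-0.34,-0.89,0,0,0,0],[-0.34,-0.89,0,0,0,0],[-0.34,-0.89,0,0,0,0],[-0.34,-0.89,0,0,0,0],[-0.34,-0.89,0,0,0,0],[0,0,0,0,0,0],[0,0,0,0,0,0]], fingers=50)

```text
time: 14.4
ee_pos: [0.4333, 0.287, 0.2259]
eef_rot: [0.99, -0.141, -0.002, 0.002]
ft_force: [-0.2, 0.2, 0.9]
width: 0.0502
grip_force: 0.0
```

```bash
cat >> h.py <<'E'
def wpts(c):
    h,w=c["range_z"].shape; u,v=np.meshgrid(np.arange(w)-c["cx"],np.arange(h)-c["cy"]); rr=np.hypot(u,v); t=np.tan(np.minimum(rr/c["fx"],1.5))/np.maximum(rr,1e-9)
    z=c["range_z"]; P=np.stack([u*t*z,v*t*z,z],-1); return P@R.from_quat(c["orientation"]).as_matrix().T+np.array(c["xyz"])
E
python3 - <<'E'
from h import *
P=wpts(dict(np.load("w3.npz")))
for v,u in((145,255),(145,290),(160,250),(185,250),(185,290),(235,255),(235,290)): print("plate",P[v,u].round(4))
c=viewer.camera("wrist");np.savez("w4",**c);save(c,"w4")
H,S,V=cv2.split(cv2.cvtColor(c["pixels"],cv2.COLOR_RGB2HSV))
p=((H>5)&(H<20)&(S>150)&(V>90)).astype(np.uint8)
n,l,st,ce=cv2.connectedComponentsWithStats(p);P=wpts(c)
for i in range(1,n):
    if st[i,4]>60:
        q=P[(l==i)&(c["range_z"]>0)]; t=q[q[:,2]>.128]; print(st[i],ce[i].round(1),np.median(q,0).round(4),len(t),(t.min(0).round(4),t.max(0).round(4)) if len(t) else "")
        if len(t)>10: print(cv2.minEnclosingCircle((t[:,:2]*1000).astype(np.float32)))
off(.4878,.3003,.105)
E
```

```text
plate [ 0.5355 -0.2951  0.0415]
plate [ 0.5277 -0.3223  0.0411]
plate [ 0.525  -0.2878  0.0419]
plate [ 0.5052 -0.2818  0.0421]
plate [ 0.4959 -0.3134  0.0415]
plate [ 0.4621 -0.2729  0.0416]
plate [ 0.4537 -0.3018  0.0417]
[217 135  36  35 759] [235.1 151.6] [0.4882 0.2992 0.1341] 620 (array([0.4752, 0.2909, 0.1283]), array([0.4987, 0.314 , 0.1367]))
((486.9153137207031, 302.431884765625), 11.795647621154785)
tcp [0.4337 0.2866 0.2261] yaw -16.29 tilt [-0.005  -0.0036] t 14.45 F [ 0.49 -0.39 -0.26] w 0.049960035540000954 0.0
shift units [ 1.214 -0.723  3.019]
```

View pics/w4.png

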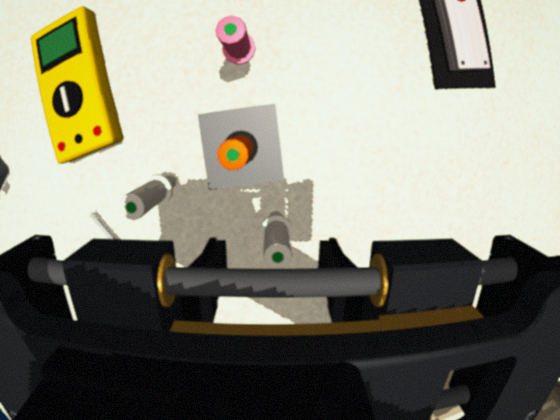

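The view shows the orange pen top at (234,153) in the stand, with pink at (230,30) and whites at (130,205) and (277,255) clear of it. I'll let the arm settle and re-measure.

>>> carry_out(moves=[[0,0,0,0,0,0],[0,0,0,0,0,0]])

```text
time: 14.7
ee_pos: [0.4339, 0.2868, 0.2264]
eef_rot: [0.99, -0.142, -0.002, 0.002]
ft_force: [0.5, -0.3, 0.4]
width: 0.05
grip_force: 0.0
```

```bash
python3 - <<'E'
from h import *
c=viewer.camera("wrist")
H,S,V=cv2.split(cv2.cvtColor(c["pixels"],cv2.COLOR_RGB2HSV))
g=(H>60)&(H<90)&(S>120);g[:,:180]=0;g[:120]=0;g[200:]=0;g[:,290:]=0
v,u=np.nonzero(g);print(u.mean(),v.mean(),len(u),wpix(c,u.mean(),v.mean(),.135))
p=(H>5)&(H<20)&(S>150)&(V>90)|g;P=wpts(c);q=P[p&(P[...,2]>.130)&(P[...,2]<.145)];print(cv2.minEnclosingCircle((q[:,:2]*1000).astype(np.float32)),q.mean(0))
off(.487,.3015,.105)
E
```

```text
232.22619047619048 155.46428571428572 84 [0.4865577  0.30253733 0.135     ]
((486.8898620605469, 302.3333740234375), 11.780512809753418) [0.48697511 0.3020123  0.1344179 ]
tcp [0.4338 0.287  0.2263] yaw -16.29 tilt [-0.0047 -0.003 ] t 14.75 F [-0.39 -0.76  0.5 ] w 0.05059145816390002 0.0
shift units [ 1.186 -0.734  3.026]
```

>>> carry_out(moves=[[0.6,-0.37,0,0.03,0.03,0],[0.57,-0.37,0,0,0,0],[0,0,0.5,0,0,0],[0,0,0.6,0,0,0],[0,0,0.6,0,0,0],[0,0,0.6,0,0,0],[0,0,0.5,0,0,0],[0,0,0.2,0,0,0],[0,0,0,0,0,0],[0,0,0,0,0,0],[0,0,0,0,0,0]])

```text
time: 16.12
ee_pos: [0.487, 0.3033, 0.1069]
eef_rot: [0.99, -0.141, 0.001, -0.0]
ft_force: [0.3, 0.6, -0.2]
width: 0.0496
grip_force: 0.0
```

```bash
python3 -c "
from h import *
off(.4868,.3022,.105)"
```

```text
tcp [0.487  0.3033 0.1069] yaw -16.19 tilt [0.0014 0.0004] t 16.125 F [ 0.33  0.57 -0.2 ] w 0.04956767855942191 0.0
shift units [0.004 0.029 0.048]
```

>>> carry_out(moves=[[0,0.02,0,0,0,0],[0,0,0,0,0,0],[0,0,0,0,0,0],[0,0,0,0,0,0],[0,0,0,0,0,0]], fingers=10, force=40)

```text
time: 16.75
ee_pos: [0.4864, 0.3024, 0.1062]
eef_rot: [0.99, -0.141, 0.0, 0.0]
ft_force: [0.1, 0.0, -0.4]
width: 0.023
grip_force: 40.0
```

>>> carry_out(moves=[[0,0,-0.2,0,0,0],[0,0,-0.4,0,0,0],[0,0,-0.6,0,0,0],[0,0,-0.6,0,0,0],[0,0,-0.6,0,0,0],[0,0,-0.4,0,0,0],[0,0,0,0,0,0],[0,0,0,0,0,0]])

```text
time: 17.75
ee_pos: [0.486, 0.3021, 0.2173]
eef_rot: [0.99, -0.141, -0.0, 0.0]
ft_force: [-0.8, -0.1, -0.6]
width: 0.0233
grip_force: 40.0
```

```bash
python3 -c "
from h import *
off(.5175,-.3048,.22)"
```

```text
tcp [0.486  0.3021 0.2173] yaw -16.18 tilt [-0.0006 -0.0009] t 17.75 F [-0.76 -0.13 -0.57] w 0.023284588336626423 39.995384300127625
shift units [ 4.985 14.353 -0.053]
```

>>> carry_out(moves=[[0.2,0.5,0,0,0,0],[0.28,0.8,0,0,0,0],[0.28,0.8,0,0,0,0],[0.28,0.8,0,0,0,0],[0.28,0.8,0,0,0,0],[0.28,0.8,0,0,0,0],[0.28,0.8,0,0,0,0],[0.28,0.8,0,0,0,0],[0.28,0.8,0,0,0,0],[0.28,0.8,0,0,0,0],[0.28,0.8,0,0,0,0],[0.28,0.8,0,0,0,0],[0.28,0.8,0,0,0,0],[0.28,0.8,0,0,0,0],[0.28,0.8,0,0,0,0],[0.28,0.8,0,0,0,0],[0.28,0.8,0,0,0,0],[0.28,0.8,0,0,0,0],[0,0,0,0,0,0],[0,0,0,0,0,0]])

```text
time: 20.25
ee_pos: [0.5195, -0.2937, 0.2173]
eef_rot: [0.99, -0.141, -0.001, -0.0]
ft_force: [0.1, 0.7, 0.1]
width: 0.0232
grip_force: 40.0
```

```bash
python3 - <<'E'
from h import *
off(.5175,-.3048,.16)
c=viewer.camera("wrist"); s=viewer.camera("scene"); np.savez("s5",P=pts(s),px=s["pixels"])
cv2.imwrite("pics/s5.png",np.hstack([c["pixels"][60:360,100:480],cv2.resize(s["pixels"][110:220,150:300],(400,300),interpolation=2)])[...,::-1])
E
```

```text
tcp [ 0.5195 -0.2937  0.2173] yaw -16.16 tilt [-0.0009  0.0009] t 20.25 F [0.12 0.67 0.1 ] w 0.023232784455080372 39.995247409678996
shift units [0.031 0.281 1.433]
```

View pics/s5.png

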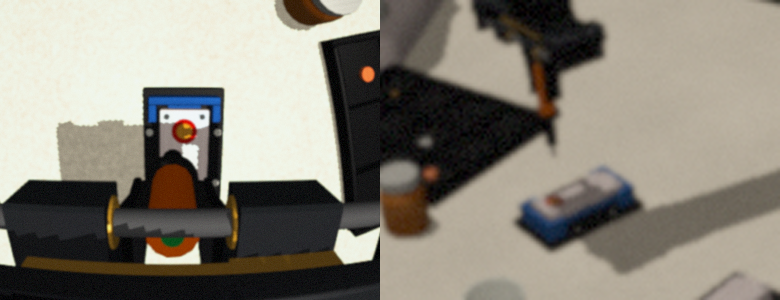

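The left crop shows the pen held above the plate ring at (183,130), and the right crop shows it hanging roughly vertical. I'll check its axis against depth.

```bash
python3 - <<'E'
from h import *
d=np.load("s5.npz");P,px=d["P"],d["px"]
m=(np.hypot(P[...,0]-.5195,P[...,1]+.2937)<.04)&(P[...,2]>.09)&(P[...,2]<.25)
for z0 in np.arange(.11,.22,.01):
    k=m&(abs(P[...,2]-z0)<.005); 
    if k.sum()>2: print(z0.round(3),k.sum(),P[k].mean(0).round(4))
# pixel axis: predicted vertical line vs observed centreline
c=viewer.camera("scene");M=R.from_quat(c["orientation"]).as_matrix()
def proj(p): q=M.T@(np.array(p)-c["xyz"]); return q[0]/q[2]*c["fx"]+c["cx"],q[1]/q[2]*c["fy"]+c["cy"]
for z in(.2,.19,.18,.176,.16,.15,.14,.125,.116): 
    u,v=proj([.5195,-.2937,z]); row=c["pixels"][int(round(v)),int(u)-12:int(u)+13].astype(int).sum(1); i=np.nonzero(m[int(round(v))])[0]
    g=c["pixels"][int(round(v))].astype(int); dark=[x for x in range(int(u)-14,int(u)+15) if g[x].min()<85]
    print(z,np.round([u,v],1),"pen cols",(dark[0],dark[-1]) if dark else None, (i.min(),i.max()) if len(i) else None)
E
```

```text
0.12 3 [ 0.5202 -0.2919  0.1215]
0.13 4 [ 0.5206 -0.2889  0.1307]
0.14 9 [ 0.5239 -0.2883  0.14  ]
0.15 14 [ 0.5232 -0.2878  0.1493]
0.16 13 [ 0.5229 -0.2886  0.1597]
0.17 6 [ 0.5229 -0.2866  0.1693]
0.18 25 [ 0.5269 -0.2856  0.1809]
0.19 20 [ 0.526  -0.285   0.1894]
0.2 12 [ 0.5286 -0.2856  0.1991]
0.21 39 [ 0.5262 -0.2865  0.2097]
0.2 [211.8 145.8] pen cols (210, 215) (np.int64(209), np.int64(217))
0.19 [212.2 148.4] pen cols (198, 215) (np.int64(210), np.int64(216))
0.18 [212.5 151. ] pen cols (198, 216) (np.int64(209), np.int64(217))
0.176 [212.6 152. ] pen cols (198, 216) (np.int64(209), np.int64(217))
0.16 [213.2 156.1] pen cols (199, 214) (np.int64(212), np.int64(215))
0.15 [213.5 158.7] pen cols (199, 215) (np.int64(212), np.int64(216))
0.14 [213.8 161.2] pen cols (199, 215) (np.int64(212), np.int64(216))
0.125 [214.3 164.9] pen cols (200, 200) (np.int64(214), np.int64(215))
0.116 [214.6 167.1] pen cols None (np.int64(215), np.int64(215))
```

The pen is vertical and its axis is at the TCP. I'll centre it and descend to just above contact.

>>> carry_out(moves=[[0.03,0.28,0,0,0,0],[0,0,0.4,0,0,0],[0,0,0.5,0,0,0],[0,0,0.4,0,0,0],[0,0,0.3,0,0,0],[0,0,0,0,0,0],[0,0,0,0,0,0],[0,0,0,0,0,0]])

```text
time: 21.4
ee_pos: [0.5181, -0.3058, 0.155]
eef_rot: [0.99, -0.141, 0.001, 0.0]
ft_force: [-0.5, -1.0, -0.3]
width: 0.0229
grip_force: 40.0
```

```bash
python3 -c "
from h import *
off(.5175,-.3048,.1372)"
```

```text
tcp [ 0.5181 -0.3058  0.155 ] yaw -16.19 tilt [ 0.0015 -0.0008] t 21.4 F [-0.48 -1.   -0.29] w 0.022861789104147053 39.99522662255913
shift units [-0.022 -0.021  0.446]
```

>>> carry_out(moves=[[-0.02,-0.02,0.2,0,0,0],[0,0,0.1,0,0,0],[0,0,0.05,0,0,0],[0,0,0,0,0,0],[0,0,0,0,0,0]])

```text
time: 22.02
ee_pos: [0.5172, -0.3046, 0.1405]
eef_rot: [0.99, -0.141, 0.0, 0.0]
ft_force: [0.0, 0.7, 1.1]
width: 0.0229
grip_force: 40.0
```

>>> carry_out(moves=[[0,0,0.04,0,0,0],[0,0,0.04,0,0,0],[0,0,0,0,0,0],[0,0,0,0,0,0],[0,0,0,0,0,0]])

```text
time: 22.65
ee_pos: [0.5172, -0.3047, 0.1372]
eef_rot: [0.99, -0.141, 0.0, 0.0]
ft_force: [-1.1, 0.5, 2.3]
width: 0.023
grip_force: 40.0
```

```bash
python3 - <<'E'
from h import *
off(.5175,-.3048,.1372)
F=[]
for i in range(4):
    c=viewer.camera("scene" if i else "wrist"); F.append(read_state()["ft_force"])
    if not i: save(c,"x6"); w=c["pixels"][100:360,120:460]
print("F",np.mean(F,0))
cv2.imwrite("pics/s6.png",np.hstack([w,cv2.resize(c["pixels"][140:230,170:320],(430,260),interpolation=2)])[...,::-1])
E
```

```text
tcp [ 0.5172 -0.3047  0.1372] yaw -16.18 tilt [ 0.0006 -0.0003] t 22.65 F [-1.06  0.49  2.26] w 0.023041299212038957 39.996190373785794
shift units [0.007 0.001 0.   ]
F [-0.50831246  0.46378174  2.10512508]
```

View pics/s6.png

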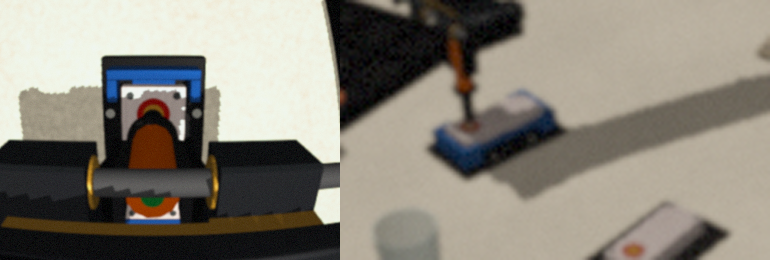

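The pen is upright with its tip on the contact. The net push is about 3 N, or roughly 6 mm of the 12 mm travel, so I'm handing in.

```bash
python3 -c "
from h import *
print(r.close_job())"
```

```text
the job is handed in; nothing more can be done
None
```

I handed in the job at about 23 s: the top plate lies flat in the cradle, and the arm still holds the orange pen upright with its tip on the brass contact, pressed about 6 of 12 mm (roughly 3 N, estimated from height and wrist force).

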